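Feed the rotor rack past the drop gate

TASK

Feed the loaded rotor rack down the chute: with one fingertip press the long bar beside the chute to drop the hinged gate, and hold it down while another fingertip pushes the rack from behind, past the gate and home against the end stop; then let go, so that the gate springs fully up behind it. Only push: do not pinch or lift the rack or its rotors, which stay in their pockets, and do not run the rack into the gate or let the gate come up under it. Leave everything else on the bench where it is.

Things in the scene. Friction and masses are not known exactly. Their poses are not given: they have to be found in the camera images.
- gate_line (a point): fixed point of the chute: middle of the gate slot at the height of the sliding floor (46 mm above the bench). +x is the way the rack travels (roughly to the robot's right), +y across the chute away from the press bar and the robot, z up. Channel 74 mm wide between walls 6 mm thick whose tops stand 14 mm above the floor; floor from x = -215 mm (open end) to the end stop at +118 mm.
- stop_face (a point): fixed point of the chute: middle of the rubber face of the end stop, 118 mm beyond the gate line, 13 mm above the chute floor; axes as gate_line. The rack is home when its nose meets this face; its tail is then 8 mm beyond the gate line, 5 mm clear of the gate blade.
- bar_mid (a point): middle of the top of the gate's press bar (black rubber, 250 x 24 mm, along the outside of the chute's near wall, x = -205 to +45 mm). Gate up: 31 mm above the chute floor, y = -57 mm; at 0.15 rad: 13 mm, -66 mm; fully down: 4 mm, -68 mm. Press it down anywhere (2 N to start, 6 N fully); a finger can slide along it, with another, equally low, behind the rack across the wall.
- rack: the loose grey plastic rack in the chute: 110 mm long (its x, down the chute), 70 mm wide, end walls 30 mm high, low side rails. Origin at the centre of its underside. About 0.6 kg with its two rotors; slides on the chute floor with 2 mm play at either side. Starts with its nose 15 to 55 mm before the gate line.
- rack_tail (a point): lower edge of the rack's rear end wall, at its middle: the flat upright 70 x 30 mm face to push on
- rack_nose (a point): lower edge of the rack's front end wall, at its middle
- bearing: bystander: ball bearing lying beyond the end stop, 37 mm across, 12 mm high
- spigot_1: bystander: turned steel spigot standing beyond the end stop, 51 mm across, 46 mm high
- hex_key: bystander: black hex key lying on the bench in front of the chute, 76 mm long, 5 mm high
- marker: bystander: marker pen lying behind the chute, 126 mm long
- oil_bottle: bystander: small oil bottle standing at the right, 32 mm across, 124 mm high
- pliers: bystander: red-handled pliers lying at the right, 139 mm long
- small_carton: bystander: small carton at the left, 55 x 76 mm, 40 mm high
- screwdriver_red: bystander: red screwdriver lying at the left, 183 mm long
- gate_hinge (a joint): angle (rad) of the sprung gate about a shaft along the far side of the chute, parallel to it. 0 = at rest, gate up; it grows as the press bar is pressed down, to 0.22 at its lower stop. Above 0.15 the blade is wholly below the chute floor and the rack can pass; 0.18 to 0.20 is safe. A spring returns it to 0 as soon as the bar is let go.
- gate: the sprung gate, one rigid piece: a steel blade 6 mm thick, 58 mm wide, that rises through the slot in the chute floor at the gate line (up, it stands 12 mm above the floor on the robot's side, 4 mm on the far side), and two arms under the chute that carry the press bar. Origin on the hinge shaft, 62 mm to +y of the gate line and 30 mm below the floor; axes as gate_line when up.
- rotor_1_mid (a point): middle of the motor rotor (30 mm thick, 85 mm long, loose) lying in the rack's far-side pocket, 22 mm above the rack's underside; the rotors' tops are 37 mm above the chute floor
- rotor_2_mid (a point): middle of the motor rotor (30 mm thick, 85 mm long, loose) lying in the rack's near-side pocket, 22 mm above the rack's underside; the rotors' tops are 37 mm above the chute floor
There are look-alikes about, which are no part of the job. Leave any red look-alike of the part that bears rotor_1_mid alone.

How it is judged:
On the way, in this order (a step that is already met when the one before it is completed fails the run):
1. a fingertip presses the bar and the gate is down, with the rack still before the gate (value of joint gate_hinge above 0.15 rad and contact force between the fingers and gate above 0.5 N and x of rack_nose in the frame of gate_line below -0.004 m), for 0.15 s.
2. the rack passes over the gate, with the fingertip still holding the gate down (value of joint gate_hinge above 0.15 rad and contact force between the fingers and gate above 0.5 N and x of rack_nose in the frame of gate_line above 0.03 m and x of rack_tail in the frame of gate_line below -0.01 m), for 0.1 s.
3. the whole rack is past the gate, with the fingertip still holding the gate down (value of joint gate_hinge above 0.15 rad and contact force between the fingers and gate above 0.5 N and x of rack_tail in the frame of gate_line above 0.003 m), for 0.1 s.
At the end, for the whole second after the job is handed in: The rack lies flat on the chute floor, at rest, its nose within 4.5 mm of the end stop and its tail past the gate blade; the gate is fully up behind it (joint under 0.02 rad); both rotors lie in their pockets (x of rack_nose in the frame of stop_face above -0.0045 m and x of rack_tail in the frame of gate_line above 0.003 m and value of joint gate_hinge below 0.02 rad and z of rack in the frame of gate_line between -0.003 and 0.003 m and angle between rack's own z axis and vertical below 0.05 rad and linear speed of rack below 0.01 m/s and not (z of any of rotor_1_mid, rotor_2_mid in the frame of rack above 0.03 m or z of any of rotor_1_mid, rotor_2_mid in the frame of rack below 0.012 m or horizontal distance between any of rotor_1_mid, rotor_2_mid and rack above 0.03 m)); the robot touches nothing.
It fails at once if the gate and the rack press on each other (rack run into the raised gate, or gate let up under the rack) with more than 4 N (contact force between gate and rack above 4 N).
It fails at once if the rack is lifted or tipped: an end more than 7 mm off the chute floor (z of any of rack_nose, rack_tail in the frame of gate_line above 0.007 m).
It fails at once if a rotor is lifted or comes out of its pocket (z of any of rotor_1_mid, rotor_2_mid in the frame of rack above 0.03 m or z of any of rotor_1_mid, rotor_2_mid in the frame of rack below 0.012 m or horizontal distance between any of rotor_1_mid, rotor_2_mid and rack above 0.03 m).
It fails at once if another thing on the bench is moved by more than 20 mm (distance of any of bearing, spigot_1, hex_key, marker, oil_bottle, pliers, small_carton, screwdriver_red from where it was at the start of the episode above 0.02 m).
It also fails if it takes over 48 s, if anything falls off the work surface, if the arm or the gripper's body presses on something with over 40 N, if the wrist force passes 120 N, or if a joint passes its speed limit or range.

ROBOT

A 6-joint arm with a two-finger parallel gripper is mounted at the origin on a cart in front of the work surface, level with it; the furniture and walls round the work are solid. World frame = base frame: x ahead of the robot, y to its left, z up, the work surface at z = 0. Lengths are in m, angles in rad, forces in N, time in s.
With the tool pointing down it reaches from about 0.25 to 0.775 m from the base axis. Payload 4 kg.
Tool frame: the origin (TCP) lies on the centre line of the jaws, within the pads' length; the fingertips stand 8 mm ahead of it and the grasp point (between the pads) lies 11 mm behind it; x points along the fingers, z is the direction in which the jaws open and shut, and the axes are right-handed (so a half turn about x gives the same grasp; the last joint's range is limited). The gripper opens to 85 mm and grips with 20 to 120 N. Pads are 22 mm wide; open, the fingers measure 114 mm over their backs; the gripper's body (76 mm by 85 mm) begins 54 mm behind the grasp point. The pads swing forward as they close: fully open they stand 13 mm farther back than shut.
Start: joints at [1.083, 0.087, 1.371, -0, 1.684, -0.103], TCP at [0.206, 0.51, 0.239] pointing down, gripper open.
Joint ranges: [-3.1, 3.1], [-0.76, 2.03], [0.27, 2.55], [-1.08, 4.22], [0.17, 2.65], [-2.57, 2.57]. Speed limits (rad/s): [2.79, 2.79, 3.14, 3.14, 3.14, 3.14].

INTERFACE

Orientations are given as a 3x3 rotation matrix whose columns are the frame's x, y, z axes.
In Python, from station import r, eyes, hand_in gives the robot as it stands. The module is installed in compiled form; this text tells all that it offers.
- The arm moves only by the shell command python3 -m pendant 'ROWS' [FORCE]. ROWS is JSON, a list of rows, each an object with "jaw": the closure, from 0 (fully open) to 1 (shut); "delta_pos": the shift along the tool's x, y, z in mm, a list of three; "turn": the turn about the tool's x in rad. In form: [{"jaw": jaw, "delta_pos": [x, y, z], "turn": turn}, ...]. A call has 1 to 10 rows; each row is the pose to reach, as a shift and turn from the pose commanded when the call began, along the tool's axes at that moment; what a row does not reach only later rows make up. A row lasts 1/12 s, in which the tool goes at most 41.7 mm and 7.16 degrees, less where a joint would pass 70% of its speed; a pose out of reach is approached as far as the arm can. A call with a gripper value outside its range is refused whole. The fingers move at their own pace and stop on an object; FORCE is the grip in N (left out, the last holds). Time passes only in rows, so rows that repeat a pose let the fingers close. It gives the time, the measured TCP pose, the force and the opening at its end, in the units of the state.
- r.sense(): the state, without advancing time (a new reading comes with each control period).
- eyes.capture(name): name is "side" or "top" or "wrist"; returns a dict with "frame" (400x640x3 uint8, blue, green, red), "range_z" (400x640 float32, m along the optical axis (not along the pixel's ray), 0 where there is no reading), "intrinsics" (3x3 intrinsics, pixels), "k1" (the pictures are not rectified: a ray, as slopes to the right and down, at radius r is drawn at 1 + k1 r^2 times it, then the intrinsics apply), "view" (4x4, takes a point from world to camera coordinates). Camera axes: x right, y down, z forward; pixel columns grow to the right and rows downward; lengths in m; the calibration is good to about 2 mm. A picture is of the moment at which its call begins.
- hand_in(): hands the job in, once; it reports no verdict.
The state is a dict: "time": time; "joint_positions": joint angles; "dq": joint speeds; "joint_torque": joint torques, N m; "tool_pos": TCP position; "tool_rot": TCP orientation; "force": force on the tool from outside, world axes, zero at the start; "moment": the same for the moment, N m; "finger_gap": finger opening in m.
Only numpy, scipy, OpenCV 4.12 (cv2) and the standard library are available. Lean on these libraries where they do the work, as an engineer would, in place of code of your own. Each camera call takes 0.05 s, during which the arm holds its last target.

## Working session

There is one attempt and no reset: what is moved stays moved. The work goes in short steps, Python scripts to look and compute and a shell command to move; the robot and the scene stay as the last step left them, time stands still between calls to the robot, and variables do not carry over. Pictures are saved under pics/ and viewed, and the job is handed in when it is done.

```bash
mkdir -p pics; python3 - <<'E'
from station import r, eyes
import cv2,numpy as np,pickle
s=r.sense(); print(s)
for n in ["side","top"]:
    c=eyes.capture(n); cv2.imwrite(f"pics/{n}0.png",c["frame"]); pickle.dump(c,open(f"{n}0.pkl","wb"))
    print(n,c["intrinsics"],c["k1"],c["view"])
E
```

```text
{'time': 0.0, 'joint_positions': array([ 1.08293590e+00,  8.79710497e-02,  1.37224130e+00, -7.31433533e-06,
        1.68360628e+00, -1.03080613e-01]), 'dq': array([ 0.00014773, -0.00180011, -0.00089812,  0.00066607, -0.00061542,
        0.00114729]), 'joint_torque': array([ 1.21575208e-04, -3.51880360e+01, -3.13265562e+01, -5.85575594e-05,
        1.12505790e-02, -1.80319427e-05]), 'tool_pos': array([0.20621823, 0.50936464, 0.23813691]), 'tool_rot': array([[-1.03697562e-03, -9.26880684e-01,  3.75354663e-01],
       [-1.96969217e-03,  3.75356030e-01,  9.26878617e-01],
       [-9.99997522e-01,  2.21817388e-04, -2.21490468e-03]]), 'force': array([ 0.50771659, -0.17337861, -0.41000322]), 'moment': array([-0.02861777, -0.02886986, -0.02469427]), 'finger_gap': 0.08513473305364411}
side [[506.32243411   0.         320.96351082]
 [  0.         506.32243411 195.4433085 ]
 [  0.           0.           1.        ]] -0.09921964499048888 [[ 0.93357222 -0.3578981  -0.01875817 -0.50614611]
 [-0.16395032 -0.37994817 -0.91036239  0.16570015]
 [ 0.31868983  0.85296444 -0.41338656  1.72141241]
 [ 0.          0.          0.          1.        ]]
top [[470.61518552   0.         320.6942609 ]
 [  0.         470.61518552 196.93230048]
 [  0.           0.           1.        ]] -0.048594510892203464 [[-0.00728504 -0.99996819 -0.00324684  0.05859072]
 [-0.9853324   0.00773193 -0.17047077  0.55662493]
 [ 0.17049045  0.00195733 -0.98535738  1.42997694]
 [ 0.          0.          0.          1.        ]]
```

View pics/top0.png

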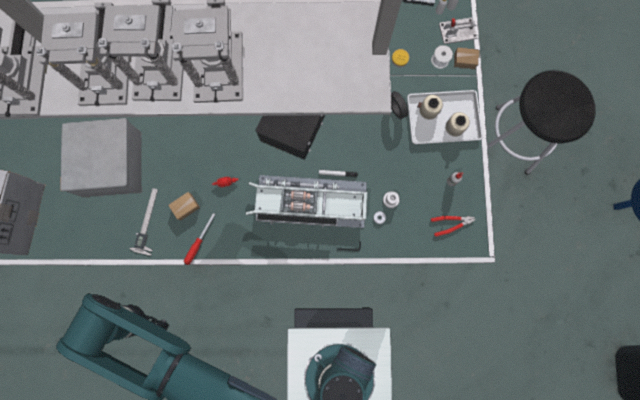

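View pics/side0.png

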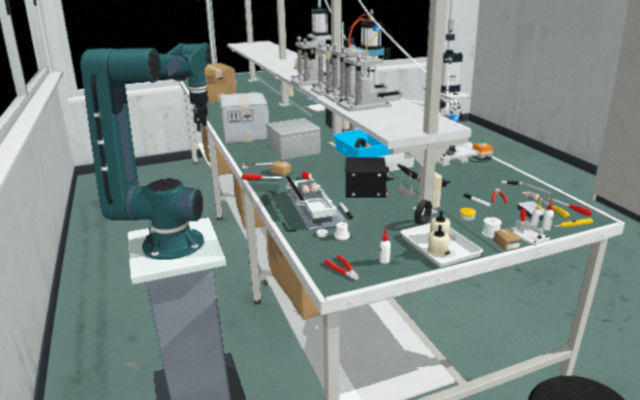

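The top view shows the chute at about (250–367, 178–225), with the rack in it at about (300,202). A red rotor look-alike lies at (225,181), which I'll leave alone. I'll enlarge next.

```bash
python3 - <<'E'
import cv2
a=cv2.imread("pics/top0.png")[165:255,235:385]; cv2.imwrite("pics/top0c.png",cv2.resize(a,None,fx=5.3,fy=5.3,interpolation=cv2.INTER_CUBIC))
a=cv2.imread("pics/side0.png")[160:250,260:400]; cv2.imwrite("pics/side0c.png",cv2.resize(a,None,fx=5.5,fy=5.5,interpolation=cv2.INTER_CUBIC))
E
```

```text
(no output)
```

View pics/top0c.png

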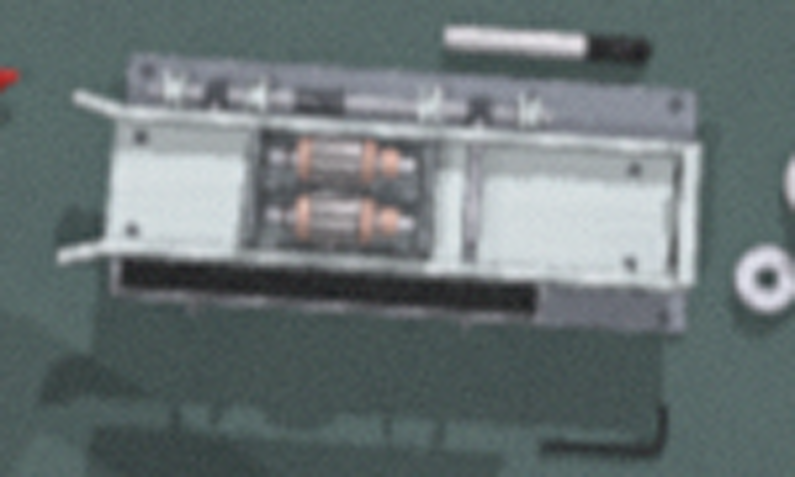

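View pics/side0c.png

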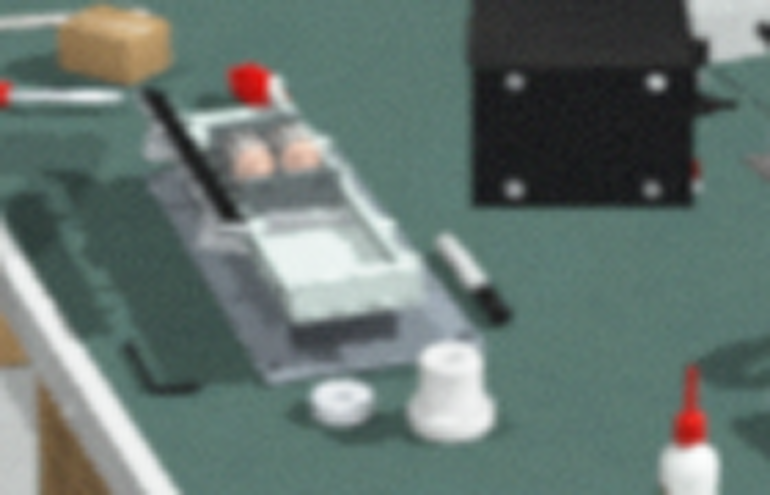

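```bash
cat > h.py <<'E'
import numpy as np,cv2,pickle
def ray(c,u,v):
    K=c["intrinsics"];k=c["k1"]
    d=np.array([(u-K[0,2])/K[0,0],(v-K[1,2])/K[1,1]]);p=d.copy()
    for _ in range(20): p=d/(1+k*(p@p))
    return np.array([p[0],p[1],1.])
def onplane(c,u,v,z):
    V=c["view"];R=V[:3,:3];o=-R.T@V[:3,3];d=R.T@ray(c,u,v)
    return o+d*(z-o[2])/d[2]
def depthpt(c,u,v):
    V=c["view"];R=V[:3,:3];return R.T@(ray(c,u,v)*c["range_z"][int(round(v)),int(round(u))]-V[:3,3])
def proj(c,P):
    V=c["view"];p=V[:3,:3]@np.asarray(P)+V[:3,3];s=p[:2]/p[2];s=s*(1+c["k1"]*(s@s));K=c["intrinsics"]
    return np.array([K[0,0]*s[0]+K[0,2],K[1,1]*s[1]+K[1,2]])
E
python3 - <<'E'
from h import *
c=pickle.load(open("top0.pkl","rb"))
f=lambda x,y:(x/5.3+235-.4,y/5.3+165-.4)
for n,(x,y),z in [("slot far",(471,148),.046),("slot near",(475,262),.046),("farwall L",(130,108),.06),("farwall R",(690,147),.06),("nearwall L",(120,250),.06),("nearwall R",(685,283),.06),("tail top mid",(250,192),.076),("nose top mid",(432,205),.076),("stop mid",(672,215),.07),("bar L near",(122,287),.077),("bar R near",(535,310),.077),("hexkey",(600,445),0),("bar R far",(538,285),.077)]:
    u=f(x,y); print(n,onplane(c,*u,z).round(4),depthpt(c,*u).round(4))
E
```

```text
slot far [0.5714 0.0455 0.046 ] [0.5788 0.0454 0.0057]
slot near [0.5031 0.0438 0.046 ] [0.5086 0.0435 0.0049]
farwall L [0.5945 0.2469 0.06  ] [0.595  0.2473 0.0573]
farwall R [ 0.5684 -0.0833  0.06  ] [ 0.5678 -0.083   0.0634]
nearwall L [0.5098 0.2515 0.06  ] [0.5115 0.2531 0.0481]
nearwall R [ 0.4878 -0.0785  0.06  ] [ 0.4883 -0.0788  0.0567]
tail top mid [0.541  0.1742 0.076 ] [0.5417 0.1746 0.0716]
nose top mid [0.5325 0.0686 0.076 ] [0.5323 0.0685 0.0776]
stop mid [ 0.5265 -0.071   0.07  ] [ 0.5293 -0.0725  0.0516]
bar L near [0.4858 0.2477 0.077 ] [0.4857 0.2476 0.0777]
bar R near [0.4707 0.0096 0.077 ] [0.4706 0.0097 0.0778]
hexkey [ 0.3978 -0.0307  0.    ] [ 0.3973 -0.0302  0.0085]
bar R far [0.4852 0.0077 0.077 ] [0.4858 0.0076 0.0726]
```

```bash
python3 -m pendant '[{"jaw":0.4,"delta_pos":[0,-40,-16],"turn":0.12},{"jaw":0.4,"delta_pos":[0,-78,-32],"turn":0.24},{"jaw":0.4,"delta_pos":[0,-116,-48],"turn":0.36},{"jaw":0.4,"delta_pos":[0,-154,-63],"turn":0.48},{"jaw":0.4,"delta_pos":[0,-192,-79],"turn":0.60},{"jaw":0.4,"delta_pos":[0,-230,-94],"turn":0.72},{"jaw":0.4,"delta_pos":[0,-268,-110],"turn":0.84},{"jaw":0.4,"delta_pos":[0,-306,-126],"turn":0.96},{"jaw":0.4,"delta_pos":[0,-344,-142],"turn":1.08},{"jaw":0.4,"delta_pos":[0,-375,-155],"turn":1.2}]'; python3 - <<'E'
from station import r
s=r.sense();print(s["tool_pos"],s["tool_rot"].round(3).tolist(),s["finger_gap"],s["joint_positions"].round(2))
E
```

```text
time: 0.93
tool_pos: [0.4973, 0.2228, 0.2387]
tool_rot: [[-0.001, 0.022, 1.0], [-0.001, 1.0, -0.022], [-1.0, -0.001, -0.001]]
force: [-0.2, 0.8, -0.8]
finger_gap: 0.0513
[0.49728428 0.22281808 0.23866618] [[-0.001, 0.022, 1.0], [-0.001, 1.0, -0.022], [-1.0, -0.001, -0.001]] 0.05130665414107212 [ 0.32  0.08  1.38 -0.    1.68  0.34]
```

```bash
python3 -m pendant '[{"jaw":0.4,"delta_pos":[0,-18,22],"turn":0.048},{"jaw":0.4,"delta_pos":[0,-18,22],"turn":0.048},{"jaw":0.4,"delta_pos":[0,-18,22],"turn":0.048}]'; python3 - <<'E'
from station import eyes
import cv2,pickle
c=eyes.capture("wrist");pickle.dump(c,open("w1.pkl","wb"));print(c["intrinsics"],c["k1"],c["view"]);cv2.imwrite("pics/w1.png",c["frame"])
E
```

```text
time: 1.18
tool_pos: [0.5181, 0.2058, 0.2382]
tool_rot: [[-0.002, 0.064, 0.998], [-0.0, 0.998, -0.064], [-1.0, -0.0, -0.002]]
force: [-0.4, 0.6, 0.7]
finger_gap: 0.0512
[[292.84811655   0.         318.77256801]
 [  0.         292.84811655 193.73646395]
 [  0.           0.           1.        ]] -0.04816624253259765 [[ 0.99793852 -0.06409503 -0.00324754 -0.50396746]
 [-0.05984729 -0.94768872  0.31353532  0.18589102]
 [-0.02317371 -0.31269461 -0.94957099  0.45690704]
 [ 0.          0.          0.          1.        ]]
```

View pics/w1.png

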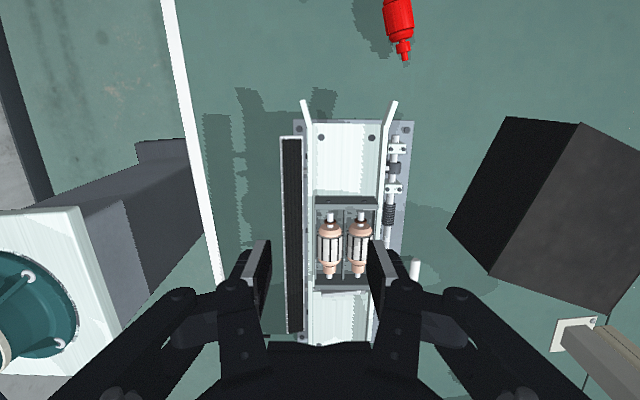

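```bash
python3 - <<'E'
import cv2
a=cv2.imread("pics/w1.png")[90:350,230:430]; cv2.imwrite("pics/w1c.png",cv2.resize(a,None,fx=2.3*1.3,fy=2.3,interpolation=cv2.INTER_CUBIC))
a=cv2.imread("pics/w1.png")[90:220,270:420]; cv2.imwrite("pics/w1d.png",cv2.resize(a,None,fx=4.5,fy=4.5,interpolation=cv2.INTER_CUBIC))
a=cv2.imread("pics/w1.png")[190:350,240:420]; cv2.imwrite("pics/w1e.png",cv2.resize(a,None,fx=3.7,fy=3.7,interpolation=cv2.INTER_CUBIC))
E
```

```text
(no output)
```

View pics/w1d.png

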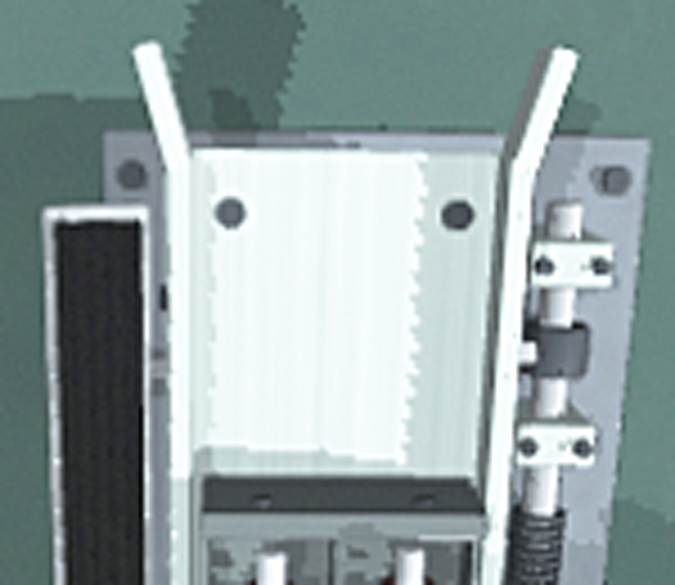

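View pics/w1e.png

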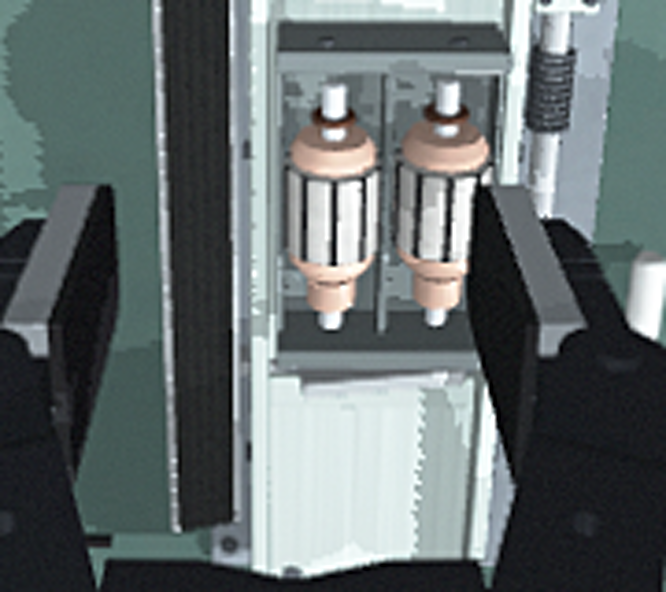

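```bash
python3 - <<'E'
from h import *
c=pickle.load(open("w1.pkl","rb"))
V=c["view"];print("cam",-V[:3,:3].T@V[:3,3])
D=lambda x,y:(270+x/4.5-.4,90+y/4.5-.4)
E=lambda x,y:(240+x/3.7-.4,190+y/3.7-.4)
G=np.array([.537,.0447]);d=np.array([-.07,-.9975]);e=np.array([.9975,-.07])
for n,u,z in [("tail bot L",D(203,478),.046),("tail bot R",D(480,480),.046),("tail top L",D(203,513),.076),("tail top R",D(485,513),.076),
("floor end L",D(195,150),.046),("floor end R",D(500,155),.046),("bar L-out",D(52,222),.077),("bar L-in",D(143,222),.077),("bar R-out",E(180,528),.077),("bar R-in",E(234,522),.077),
("nearwall in top, tail",D(187,450),.06),("nearwall in top, R",E(270,560),.06),("farwall in top tail",D(490,450),.06),("nearwall kink in",D(190,165),.06),("slot L",E(305,385),.046),("nose top R",E(480,360),.076),("nose top L",E(278,360),.076)]:
    p=onplane(c,*u,z);q=depthpt(c,*u);r=p[:2]-G
    print(n,p.round(4),"depth",q.round(4),"chute",(r@d*1e3).round(1),(r@e*1e3).round(1))
E
```

```text
cam [0.52464184 0.28673738 0.37394562]
tail bot L [0.5117 0.1765 0.046 ] depth [0.5119 0.1784 0.0518] chute -129.7 -34.5
tail bot R [0.5844 0.1713 0.046 ] depth [0.5831 0.1738 0.0531] chute -129.6 38.4
tail top L [0.5123 0.1777 0.076 ] depth [0.5123 0.1779 0.0766] chute -130.9 -34.0
tail top R [0.5801 0.1734 0.076 ] depth [0.5799 0.1738 0.0772] chute -131.4 34.0
floor end L [0.5155 0.2606 0.046 ] depth [0.5155 0.2607 0.0465] chute -213.9 -36.6
floor end R [0.5897 0.2549 0.046 ] depth [0.59   0.2547 0.0441] chute -213.3 37.8
bar L-out [0.4833 0.2494 0.077 ] depth [0.4834 0.2495 0.0776] chute -200.5 -67.9
bar L-in [0.5036 0.2481 0.077 ] depth [0.5035 0.2478 0.0748] chute -200.5 -47.5
bar R-out [0.4663 0.0045 0.077 ] depth [0.4669 0.0073 0.08  ] chute 45.1 -67.7
bar R-in [0.4852 0.0061 0.077 ] depth [ 0.4758 -0.0607  0.0064] chute 42.2 -48.9
nearwall in top, tail [0.5088 0.1888 0.06  ] depth [0.5088 0.1893 0.0617] chute -141.7 -38.3
nearwall in top, R [ 0.4948 -0.0287  0.06  ] depth [ 0.4935 -0.0428  0.046 ] chute 76.2 -36.9
farwall in top tail [0.5844 0.184  0.06  ] depth [0.5845 0.1838 0.0595] chute -142.3 37.5
nearwall kink in [0.5145 0.2584 0.06  ] depth [0.5145 0.2584 0.06  ] chute -211.6 -37.4
slot L [0.512 0.038 0.046] depth [0.5124 0.0469 0.0577] chute 8.4 -24.5
nose top R [0.5706 0.0668 0.076 ] depth [0.5705 0.0675 0.0769] chute -24.4 32.0
nose top L [0.5049 0.0711 0.076 ] depth [0.505  0.0717 0.0769] chute -24.1 -33.8
```

```bash
python3 -m pendant '[{"jaw":0.4,"delta_pos":[30,0,-1],"turn":0.008},{"jaw":0.4,"delta_pos":[60,0,-1],"turn":0.008},{"jaw":0.4,"delta_pos":[90,0,-1],"turn":0.008},{"jaw":0.4,"delta_pos":[120,0,-1],"turn":0.008},{"jaw":0.4,"delta_pos":[138,0,-1],"turn":0.008},{"jaw":0.4,"delta_pos":[138,0,-1],"turn":0.008},{"jaw":0.4,"delta_pos":[138,0,-1],"turn":0.008}]'; python3 - <<'E'
from station import eyes
import cv2,pickle
for n in ("wrist","side"):
    c=eyes.capture(n);pickle.dump(c,open(n+"2.pkl","wb"));cv2.imwrite(f"pics/{n}2.png",c["frame"])
a=c["frame"][140:230,260:360]; cv2.imwrite("pics/side2c.png",cv2.resize(a,None,fx=6.5,fy=6.5,interpolation=cv2.INTER_CUBIC))
E
```

```text
time: 1.82
tool_pos: [0.515, 0.208, 0.1005]
tool_rot: [[-0.003, 0.068, 0.998], [-0.0, 0.998, -0.068], [-1.0, -0.001, -0.003]]
force: [-0.1, 0.7, -0.3]
finger_gap: 0.0514
```

View pics/wrist2.png

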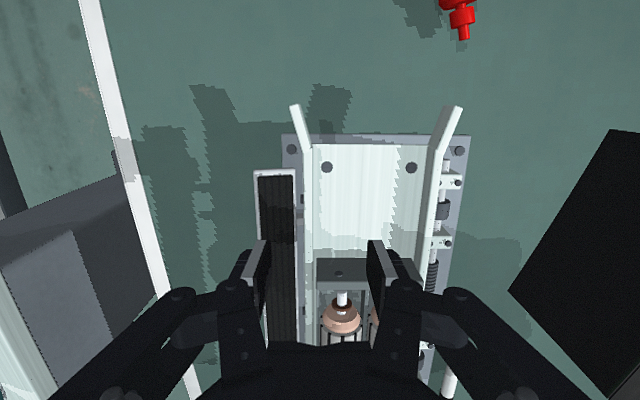

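View pics/side2c.png

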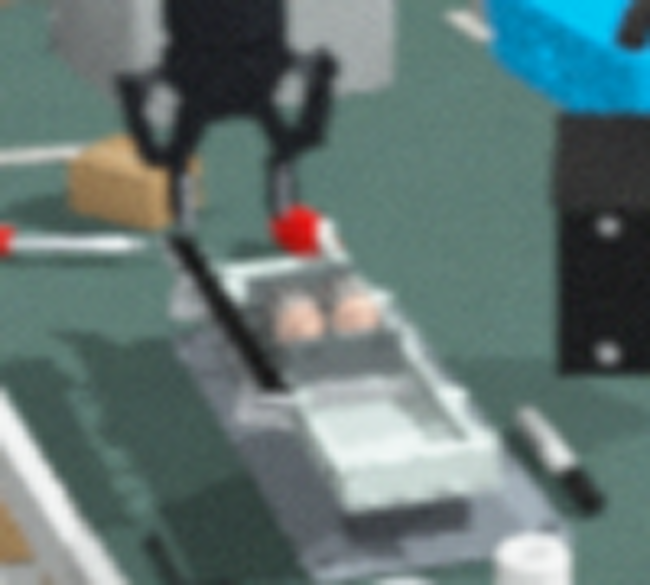

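```bash
python3 - <<'E'
import cv2,pickle
from h import *
c=pickle.load(open("wrist2.pkl","rb"))
a=c["frame"][220:340,225:425]; cv2.imwrite("pics/w2c.png",cv2.resize(a,None,fx=4,fy=4,interpolation=cv2.INTER_CUBIC))
G=np.array([.537,.0447]);d=np.array([-.07,-.9975]);e=np.array([.9975,-.07])
for u in [(371,245),(380,248),(370,280),(385,285),(262,245),(265,290),(255,245),(340,262),(262,280),(376,246)]:
    p=depthpt(c,*u);r=p[:2]-G;print(u,p.round(4),(r@d*1e3).round(1),(r@e*1e3).round(1))
E
```

```text
(371, 245) [0.5423 0.2187 0.1081] -173.9 -6.9
(380, 248) [0.5465 0.2174 0.1093] -172.9 -2.6
(370, 280) [0.5219 0.289  0.2362] -242.6 -32.2
(385, 285) [0.5438 0.2139 0.134 ] -169.2 -5.1
(262, 245) [0.4885 0.2213 0.1064] -172.7 -60.8
(265, 290) [0.4903 0.2046 0.1201] -156.3 -57.8
(255, 245) [0.4852 0.2219 0.1071] -173.1 -64.1
(340, 262) [0.5287 0.1771 0.0544] -131.5 -17.5
(262, 280) [0.4908 0.2133 0.1247] -165.0 -57.8
(376, 246) [0.5447 0.218  0.1082] -173.4 -4.4
```

View pics/w2c.png

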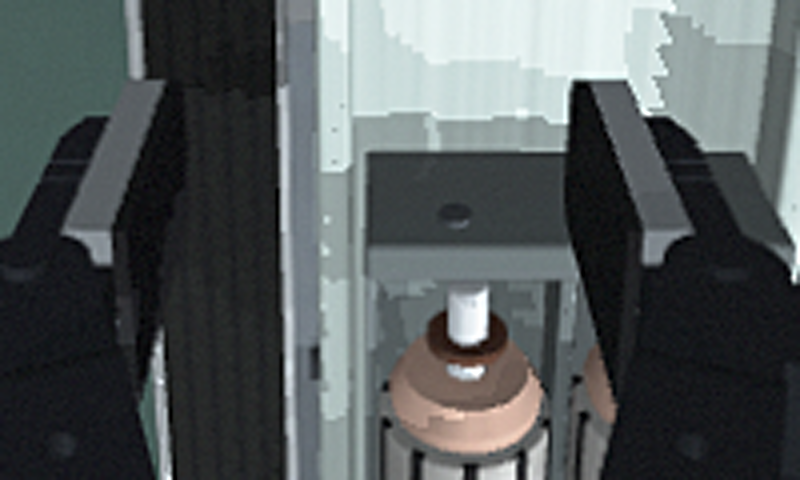

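```bash
P="python3 -m pendant"; for i in 1; do python3 -m pendant '[{"jaw":0.4,"delta_pos":[6,0,0],"turn":0},{"jaw":0.4,"delta_pos":[12,0,0],"turn":0},{"jaw":0.4,"delta_pos":[12,0,0],"turn":0}]'; done
for i in 1 2 3 4; do python3 -m pendant '[{"jaw":0.4,"delta_pos":[3,0,0],"turn":0},{"jaw":0.4,"delta_pos":[3,0,0],"turn":0}]'; done
```

```text
time: 2.17
tool_pos: [0.5163, 0.2071, 0.0889]
tool_rot: [[-0.0, 0.07, 0.998], [-0.0, 0.998, -0.07], [-1.0, -0.0, -0.0]]
force: [-1.1, 1.0, -0.7]
finger_gap: 0.051
time: 2.33
tool_pos: [0.5164, 0.207, 0.0859]
tool_rot: [[-0.001, 0.07, 0.998], [-0.0, 0.998, -0.07], [-1.0, -0.0, -0.001]]
force: [0.1, 0.2, -0.7]
finger_gap: 0.0513
time: 2.5
tool_pos: [0.5168, 0.2072, 0.0832]
tool_rot: [[0.0, 0.07, 0.998], [0.0, 0.998, -0.07], [-1.0, 0.0, 0.0]]
force: [0.9, -0.3, 1.3]
finger_gap: 0.0513
time: 2.67
tool_pos: [0.5165, 0.2073, 0.0803]
tool_rot: [[-0.0, 0.07, 0.998], [0.001, 0.998, -0.07], [-1.0, 0.0, -0.0]]
force: [-0.9, 0.6, 3.0]
finger_gap: 0.0513
time: 2.83
tool_pos: [0.5164, 0.2073, 0.0771]
tool_rot: [[-0.0, 0.07, 0.998], [0.001, 0.998, -0.07], [-1.0, 0.0, -0.0]]
force: [0.2, 2.1, 3.8]
finger_gap: 0.0514
```

```bash
python3 -m pendant '[{"jaw":0.4,"delta_pos":[4,0,-0.5],"turn":0},{"jaw":0.4,"delta_pos":[8,0,-1],"turn":0},{"jaw":0.4,"delta_pos":[12,0,-1.5],"turn":0},{"jaw":0.4,"delta_pos":[14,0,-1.5],"turn":0},{"jaw":0.4,"delta_pos":[14,0,-1.5],"turn":0},{"jaw":0.4,"delta_pos":[14,0,-1.5],"turn":0}]'
python3 - <<'E'
from station import r,eyes
import cv2,pickle
for n in ("wrist","side"):
    c=eyes.capture(n);pickle.dump(c,open(n+"3.pkl","wb"));cv2.imwrite(f"pics/{n}3.png",c["frame"])
    print(r.sense()["force"].round(2))
a=c["frame"][140:230,260:360]; cv2.imwrite("pics/side3c.png",cv2.resize(a,None,fx=6.5,fy=6.5,interpolation=cv2.INTER_CUBIC))
E
```

```text
time: 3.33
tool_pos: [0.5137, 0.2075, 0.0629]
tool_rot: [[-0.003, 0.07, 0.998], [0.0, 0.998, -0.07], [-1.0, -0.0, -0.003]]
force: [-4.5, 0.8, 6.0]
finger_gap: 0.0509
[-4.34  1.06  7.15]
[-3.58 -0.31  7.11]
```

View pics/wrist3.png

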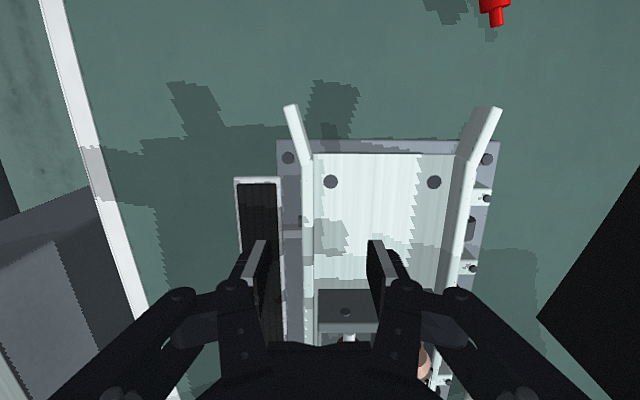

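View pics/side3c.png

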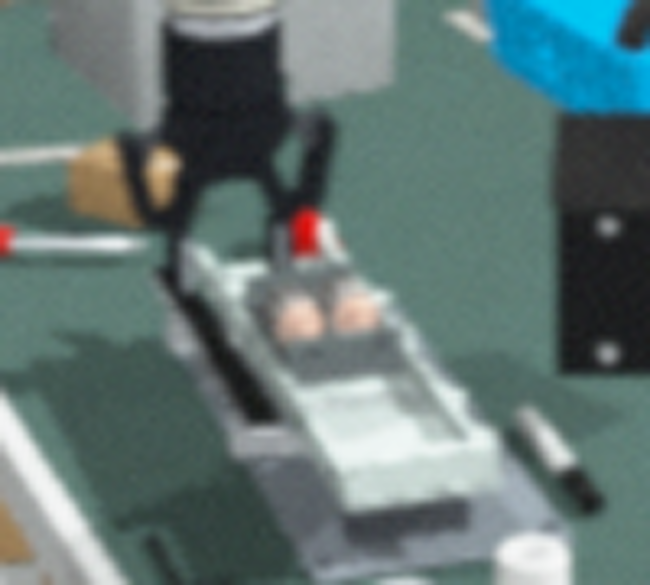

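```bash
python3 - <<'E'
import pickle
from h import *
c=pickle.load(open("wrist3.pkl","rb"))
G=np.array([.537,.0447]);d=np.array([-.07,-.9975]);e=np.array([.9975,-.07])
def D(n,u):
    p=depthpt(c,*u);r=p[:2]-G;print(n,u,p.round(4),(r@d*1e3).round(1),(r@e*1e3).round(1))
for v in (200,215,230): 
    for u in (245,258,272): D("bar",(u,v))
for u in (340,380): D("floor",(u,210))
D("bar edge",(284,215));D("pad",(371,250));D("pad",(262,248))
E
```

```text
bar (245, 200) [0.4796 0.2419 0.0598] -192.7 -71.0
bar (258, 200) [0.486  0.2412 0.0591] -192.4 -64.6
bar (272, 200) [0.4931 0.2406 0.0587] -192.3 -57.5
bar (245, 215) [0.4785 0.2338 0.06  ] -184.6 -71.6
bar (258, 215) [0.4851 0.2333 0.0598] -184.5 -65.0
bar (272, 215) [0.4922 0.2325 0.059 ] -184.2 -57.9
bar (245, 230) [0.4773 0.2256 0.0604] -176.3 -72.2
bar (258, 230) [0.484 0.225 0.06 ] -176.1 -65.5
bar (272, 230) [0.491  0.2238 0.0585] -175.4 -58.4
floor (340, 210) [0.5278 0.2281 0.0468] -182.3 -22.0
floor (380, 210) [0.55   0.2266 0.047 ] -182.4 0.2
bar edge (284, 215) [0.4899 0.2111 0.0068] -162.7 -58.6
pad (371, 250) [0.5407 0.2163 0.0723] -171.4 -8.3
pad (262, 248) [0.4877 0.2205 0.0715] -171.9 -61.5
```

```bash
python3 -m pendant '[{"jaw":0.4,"delta_pos":[3,0,0],"turn":0},{"jaw":0.4,"delta_pos":[5.5,0,0],"turn":0},{"jaw":0.4,"delta_pos":[5.5,0,0],"turn":0},{"jaw":0.4,"delta_pos":[5.5,0,0],"turn":0}]'
python3 - <<'E'
from station import r,eyes
import pickle
from h import *
c=eyes.capture("wrist");pickle.dump(c,open("wrist4.pkl","wb"));cv2.imwrite("pics/wrist4.png",c["frame"])
print(r.sense()["force"].round(2),r.sense()["tool_pos"])
G=np.array([.537,.0447]);d=np.array([-.07,-.9975]);e=np.array([.9975,-.07])
def D(n,u):
    p=depthpt(c,*u);q=p[:2]-G;print(n,u,p.round(4),(q@d*1e3).round(1),(q@e*1e3).round(1))
for v in (200,215,230): 
    for u in (245,258): D("bar",(u,v))
for u in (340,380): D("floor",(u,210))
E
```

```text
time: 3.77
tool_pos: [0.5134, 0.2075, 0.0574]
tool_rot: [[-0.004, 0.07, 0.998], [0.0, 0.998, -0.07], [-1.0, -0.0, -0.004]]
force: [-6.1, 0.8, 7.7]
finger_gap: 0.0511
[-4.71  0.47  7.47] [0.51346284 0.20750584 0.05758485]
bar (245, 200) [0.4793 0.2419 0.0545] -192.7 -71.3
bar (258, 200) [0.4859 0.2415 0.0544] -192.7 -64.8
bar (245, 215) [0.4783 0.2341 0.0552] -184.8 -71.8
bar (258, 215) [0.4849 0.2336 0.0549] -184.7 -65.2
bar (245, 230) [0.4769 0.2256 0.0548] -176.2 -72.6
bar (258, 230) [0.4836 0.2249 0.0542] -176.0 -65.9
floor (340, 210) [0.5272 0.2304 0.047 ] -184.5 -22.8
floor (380, 210) [0.5485 0.2291 0.0476] -184.8 -1.4
```

View pics/wrist4.png

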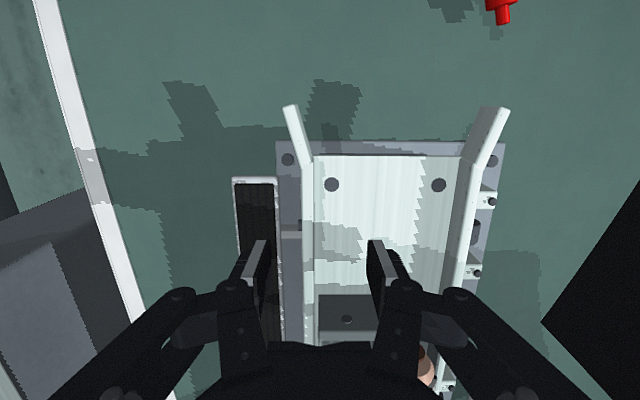

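```bash
python3 -m pendant '[{"jaw":0.4,"delta_pos":[0,-4,0],"turn":0},{"jaw":0.4,"delta_pos":[0,-8,0],"turn":0},{"jaw":0.4,"delta_pos":[0,-12,0],"turn":0},{"jaw":0.4,"delta_pos":[0,-15,0],"turn":0},{"jaw":0.4,"delta_pos":[0,-18,0],"turn":0},{"jaw":0.4,"delta_pos":[0,-20,0],"turn":0},{"jaw":0.4,"delta_pos":[0,-22,0],"turn":0},{"jaw":0.4,"delta_pos":[0,-24,0],"turn":0},{"jaw":0.4,"delta_pos":[0,-26,0],"turn":0},{"jaw":0.4,"delta_pos":[0,-28,0],"turn":0}]'
python3 - <<'E'
from station import r,eyes
import pickle
from h import *
c=eyes.capture("wrist");pickle.dump(c,open("wrist5.pkl","wb"));cv2.imwrite("pics/wrist5.png",c["frame"])
print(r.sense()["force"].round(2),r.sense()["tool_pos"])
for v in (190,200,215,230): 
    for u in (245,258): print((u,v),depthpt(c,u,v).round(4))
c=eyes.capture("top");a=c["frame"][165:255,235:385]; cv2.imwrite("pics/top5c.png",cv2.resize(a,None,fx=5.3,fy=5.3,interpolation=cv2.INTER_CUBIC))
E
```

```text
time: 4.65
tool_pos: [0.5146, 0.1825, 0.059]
tool_rot: [[0.004, 0.07, 0.998], [0.007, 0.998, -0.07], [-1.0, 0.007, 0.004]]
force: [1.7, 8.7, 4.8]
finger_gap: 0.0511
[0.53 7.84 4.77] [0.51453455 0.18209341 0.05893432]
(245, 190) [0.4813 0.2222 0.056 ]
(258, 190) [0.4877 0.2216 0.0555]
(245, 200) [0.4803 0.2167 0.0551]
(258, 200) [0.4869 0.2162 0.055 ]
(245, 215) [0.4795 0.2091 0.0564]
(258, 215) [0.486  0.2084 0.0559]
(245, 230) [0.4782 0.2007 0.0563]
(258, 230) [0.4846 0.1996 0.0549]
```

View pics/wrist5.png

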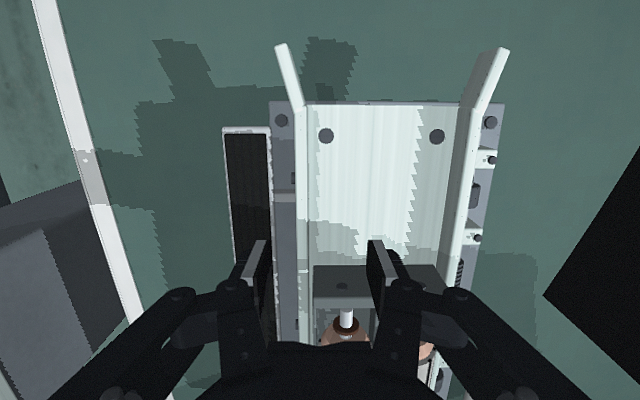

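View pics/top5c.png

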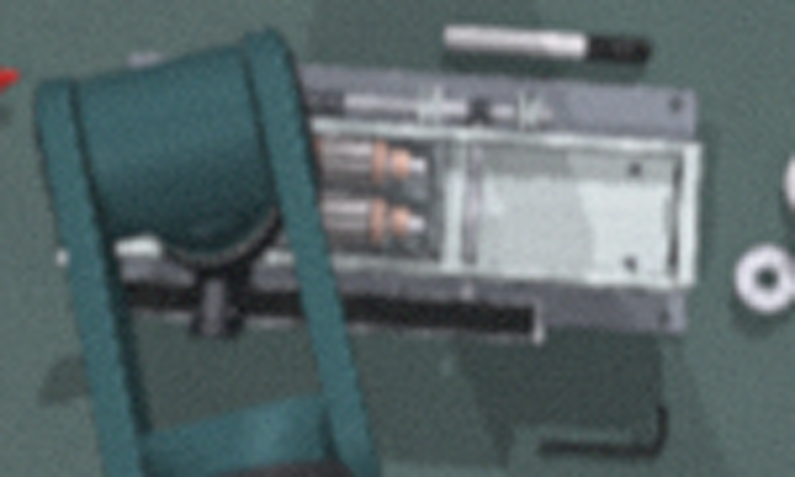

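```bash
python3 -m pendant '[{"jaw":0.4,"delta_pos":[1,-2,0],"turn":0},{"jaw":0.4,"delta_pos":[1.5,-4,0],"turn":0},{"jaw":0.4,"delta_pos":[1.5,-7,0],"turn":0},{"jaw":0.4,"delta_pos":[1.5,-10,0],"turn":0},{"jaw":0.4,"delta_pos":[1.5,-13,0],"turn":0},{"jaw":0.4,"delta_pos":[1.5,-16,0],"turn":0},{"jaw":0.4,"delta_pos":[1.5,-19,0],"turn":0},{"jaw":0.4,"delta_pos":[1.5,-22,0],"turn":0},{"jaw":0.4,"delta_pos":[1.5,-25,0],"turn":0},{"jaw":0.4,"delta_pos":[1.5,-28,0],"turn":0}]'
cat > look.py <<'E'
from station import r,eyes
import sys
from h import *
k=sys.argv[1]
c=eyes.capture("wrist");pickle.dump(c,open(f"wrist{k}.pkl","wb"));cv2.imwrite(f"pics/wrist{k}.png",c["frame"])
s=r.sense();print(s["force"].round(2),s["tool_pos"])
G=np.array([.537,.0447]);d=np.array([-.07,-.9975]);e=np.array([.9975,-.07])
q=s["tool_pos"][:2]-G;print("tcp chute",q@d*1e3,q@e*1e3,"front",q@d*1e3+11)
print("barz",np.median([depthpt(c,u,v)[2] for v in range(195,235,3) for u in range(243,260,3)]),[round(float(depthpt(c,250,v)[2]),4) for v in range(150,240,10)])
c=eyes.capture("top");a=c["frame"][165:255,235:385]; cv2.imwrite(f"pics/top{k}c.png",cv2.resize(a,None,fx=5.3,fy=5.3,interpolation=cv2.INTER_CUBIC))
E
python3 look.py 6
```

```text
time: 5.58
tool_pos: [0.5137, 0.1556, 0.0588]
tool_rot: [[0.008, 0.069, 0.998], [0.009, 0.998, -0.069], [-1.0, 0.01, 0.007]]
force: [0.8, 10.9, 8.4]
finger_gap: 0.0512
[0.53 9.51 8.4 ] [0.51366682 0.15504179 0.05881474]
tcp chute -108.43261357326084 -30.998770015148644 front -97.43261357326084
barz 0.05548794535599459 [0.0555, 0.0554, 0.0545, 0.055, 0.0559, 0.0557, 0.0563, 0.0555, 0.0553]
```

View pics/top6c.png

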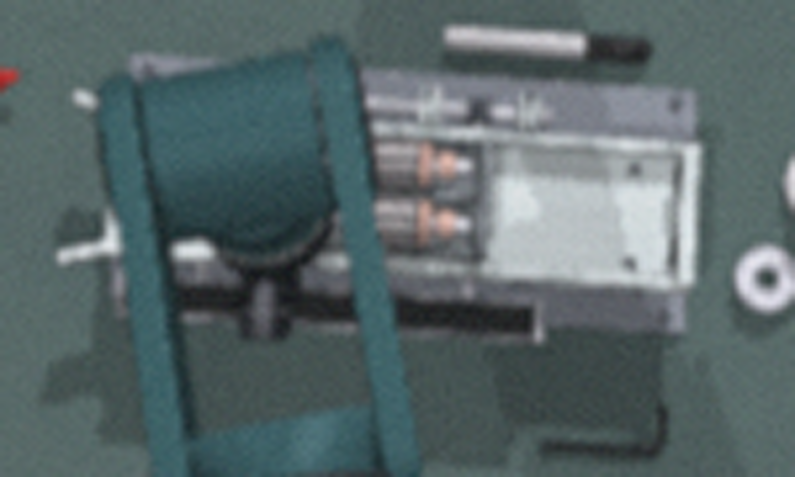

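View pics/wrist6.png

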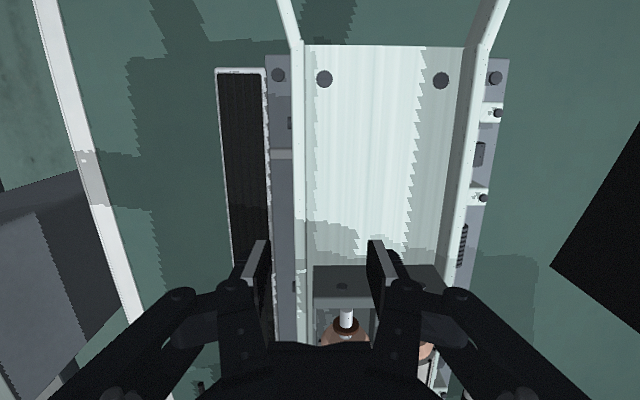

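```bash
python3 -m pendant '[{"jaw":0.4,"delta_pos":[0.5,-3,0],"turn":0},{"jaw":0.4,"delta_pos":[0.5,-7,0],"turn":0},{"jaw":0.4,"delta_pos":[0.5,-11,0],"turn":0},{"jaw":0.4,"delta_pos":[0.5,-15,0],"turn":0},{"jaw":0.4,"delta_pos":[0.5,-19,0],"turn":0},{"jaw":0.4,"delta_pos":[0.5,-23,0],"turn":0},{"jaw":0.4,"delta_pos":[0.5,-27,0],"turn":0},{"jaw":0.4,"delta_pos":[0.5,-31,0],"turn":0},{"jaw":0.4,"delta_pos":[0.5,-35,0],"turn":0},{"jaw":0.4,"delta_pos":[0.5,-38,0],"turn":0}]'
python3 look.py 7
```

```text
time: 6.52
tool_pos: [0.5115, 0.1179, 0.0588]
tool_rot: [[0.009, 0.069, 0.998], [0.01, 0.998, -0.069], [-1.0, 0.01, 0.008]]
force: [0.6, 12.7, 10.5]
finger_gap: 0.0512
[ 0.55 10.44 10.28] [0.51146592 0.11724903 0.05874664]
tcp chute -70.58027046016356 -30.548671985653655 front -59.58027046016356
barz 0.0553043861391781 [0.056, 0.0555, 0.0549, 0.0548, 0.055, 0.0543, 0.0561, 0.0559, 0.0552]
```

View pics/top7c.png

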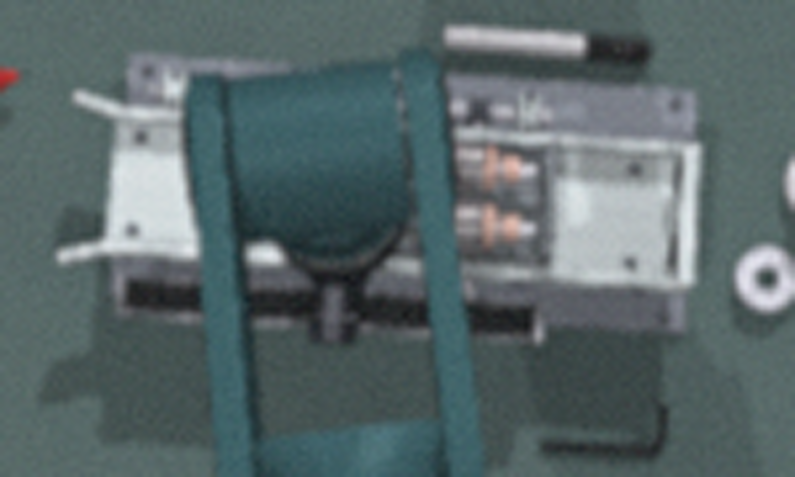

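View pics/wrist7.png

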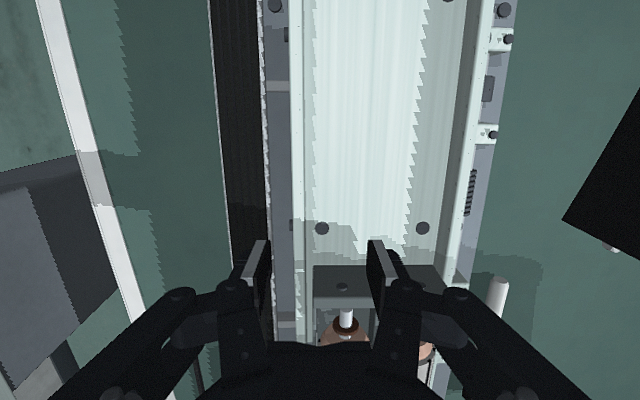

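```bash
python3 -m pendant '[{"jaw":0.4,"delta_pos":[0,-3,0],"turn":0},{"jaw":0.4,"delta_pos":[0,-7,-0.5],"turn":0},{"jaw":0.4,"delta_pos":[0,-11,-1],"turn":0},{"jaw":0.4,"delta_pos":[0,-15,-1],"turn":0},{"jaw":0.4,"delta_pos":[0,-19,-1],"turn":0},{"jaw":0.4,"delta_pos":[0,-23,-1.5],"turn":0},{"jaw":0.4,"delta_pos":[0,-27,-1.5],"turn":0},{"jaw":0.4,"delta_pos":[0,-31,-1.5],"turn":0},{"jaw":0.4,"delta_pos":[0,-35,-1.5],"turn":0},{"jaw":0.4,"delta_pos":[0,-38,-1.5],"turn":0}]'
python3 look.py 8
```

```text
time: 7.45
tool_pos: [0.5074, 0.0799, 0.0587]
tool_rot: [[0.009, 0.069, 0.998], [0.009, 0.998, -0.069], [-1.0, 0.01, 0.008]]
force: [1.2, 13.2, 10.8]
finger_gap: 0.051
[ 1.45 10.15 10.82] [0.50739771 0.07939356 0.0587639 ]
tcp chute -32.53466265148055 -31.95682873308084 front -21.534662651480552
barz 0.05536161058467208 [0.0561, 0.0565, 0.0561, 0.0553, 0.0551, 0.0553, 0.0559, 0.0547, 0.0546]
```

View pics/top8c.png

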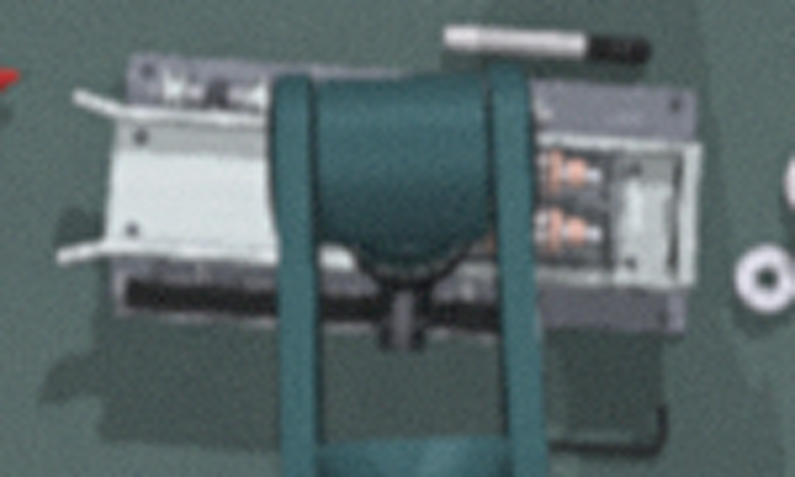

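View pics/wrist8.png

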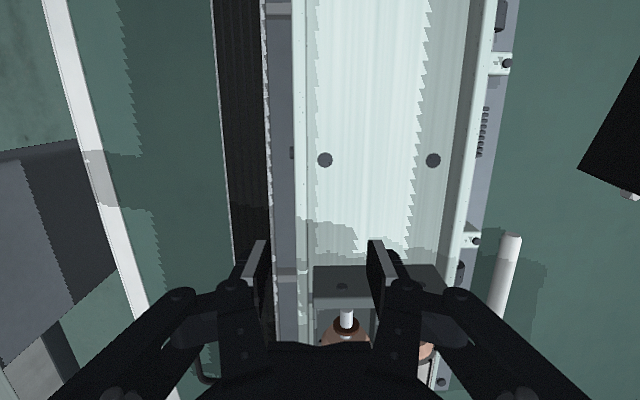

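```bash
python3 -m pendant '[{"jaw":0.4,"delta_pos":[0,-3,0],"turn":0},{"jaw":0.4,"delta_pos":[0,-6,0],"turn":0},{"jaw":0.4,"delta_pos":[0,-9,0],"turn":0},{"jaw":0.4,"delta_pos":[0,-12,0],"turn":0},{"jaw":0.4,"delta_pos":[0,-15,0],"turn":0},{"jaw":0.4,"delta_pos":[0,-18,0],"turn":0},{"jaw":0.4,"delta_pos":[0,-20,0],"turn":0},{"jaw":0.4,"delta_pos":[0,-22,0],"turn":0},{"jaw":0.4,"delta_pos":[0,-24,0],"turn":0}]'
for i in 1 2; do python3 -m pendant '[{"jaw":0.4,"delta_pos":[0,-1,0],"turn":0},{"jaw":0.4,"delta_pos":[0,-2,0],"turn":0}]'; done
```

```text
time: 8.3
tool_pos: [0.5058, 0.0561, 0.0588]
tool_rot: [[0.009, 0.069, 0.998], [0.009, 0.998, -0.069], [-1.0, 0.01, 0.008]]
force: [0.9, 13.8, 10.7]
finger_gap: 0.0515
time: 8.47
tool_pos: [0.5057, 0.0542, 0.0588]
tool_rot: [[0.009, 0.069, 0.998], [0.009, 0.998, -0.069], [-1.0, 0.01, 0.008]]
force: [0.9, 12.4, 11.3]
finger_gap: 0.0515
time: 8.63
tool_pos: [0.5055, 0.0522, 0.0588]
tool_rot: [[0.009, 0.069, 0.998], [0.009, 0.998, -0.069], [-1.0, 0.01, 0.008]]
force: [1.1, 12.7, 11.2]
finger_gap: 0.051
```

```bash
for i in 1 2 3; do python3 -m pendant '[{"jaw":0.4,"delta_pos":[0,-1,0],"turn":0},{"jaw":0.4,"delta_pos":[0,-1.5,0],"turn":0}]' | grep -v rot; done; python3 look.py 9
```

```text
time: 8.8
tool_pos: [0.5054, 0.0507, 0.0587]
force: [0.3, 14.5, 11.2]
finger_gap: 0.0512
time: 8.97
tool_pos: [0.5053, 0.0492, 0.0587]
force: [-0.2, 13.7, 11.1]
finger_gap: 0.0511
time: 9.13
tool_pos: [0.5052, 0.0483, 0.0588]
force: [1.6, 15.3, 11.8]
finger_gap: 0.0514
[ 1.08 14.82 11.32] [0.50523293 0.04826059 0.05876066]
tcp chute -1.327992184279544 -31.93689487875754 front 9.672007815720455
barz 0.055298502671769015 [0.0548, 0.0559, 0.0552, 0.056, 0.0549, 0.0554, 0.0547, 0.055, 0.0551]
```

View pics/top9c.png

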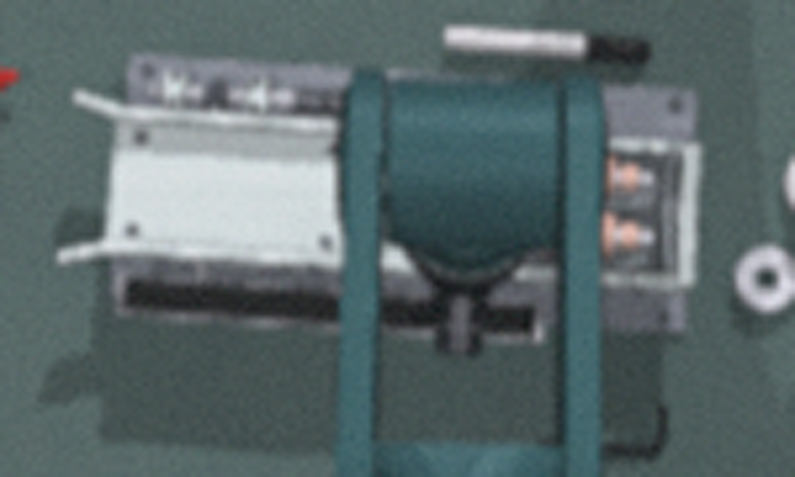

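Motion is starting to stall and the force is rising, so the nose is reaching the stop. I'll push a bit more to confirm.

```bash
for i in 1 2; do python3 -m pendant '[{"jaw":0.4,"delta_pos":[0,-1,0],"turn":0},{"jaw":0.4,"delta_pos":[0,-2,0],"turn":0},{"jaw":0.4,"delta_pos":[0,-2,0],"turn":0}]' | grep -v rot; done
```

```text
time: 9.48
tool_pos: [0.5052, 0.0482, 0.0588]
force: [1.9, 20.4, 10.5]
finger_gap: 0.0513
time: 9.73
tool_pos: [0.5053, 0.0481, 0.0589]
force: [2.1, 24.8, 10.9]
finger_gap: 0.0509
```

```bash
python3 -m pendant '[{"jaw":0.4,"delta_pos":[0,3,0],"turn":0},{"jaw":0.4,"delta_pos":[-0.5,6,0],"turn":0},{"jaw":0.4,"delta_pos":[-1,10,0],"turn":0},{"jaw":0.4,"delta_pos":[-1.5,14,0],"turn":0},{"jaw":0.4,"delta_pos":[-1.5,18,0],"turn":0},{"jaw":0.4,"delta_pos":[-1.5,22,0],"turn":0},{"jaw":0.4,"delta_pos":[-1.5,22,0],"turn":0},{"jaw":0.4,"delta_pos":[-1.5,22,0],"turn":0}]'; python3 look.py 10; python3 - <<'E'
import cv2
a=cv2.imread("pics/wrist10.png")[190:350,240:440];cv2.imwrite("pics/wrist10c.png",cv2.resize(a,None,fx=3.7,fy=3.7,interpolation=cv2.INTER_CUBIC))
E
```

```text
time: 10.4
tool_pos: [0.5045, 0.0602, 0.058]
tool_rot: [[0.003, 0.069, 0.998], [-0.003, 0.998, -0.069], [-1.0, -0.002, 0.003]]
force: [0.6, -1.8, 5.1]
finger_gap: 0.0511
[-0.35 -2.14  5.39] [0.50455614 0.06014251 0.05800394]
tcp chute -13.132838097046724 -33.44373060186824 front -2.132838097046724
barz 0.05461966600888063 [0.054, 0.0554, 0.0548, 0.0545, 0.0542, 0.0543, 0.0541, 0.0539, 0.0553]
```

View pics/wrist10c.png

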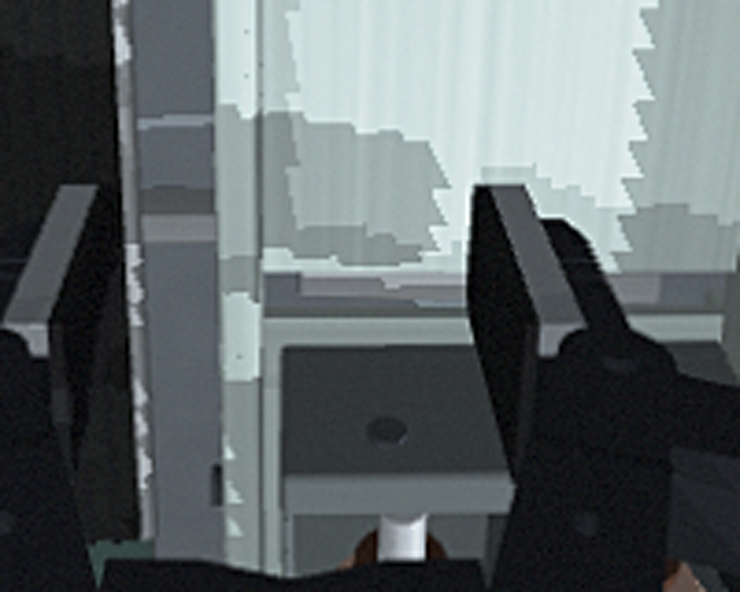

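```bash
python3 - <<'E'
from h import *
c=pickle.load(open("wrist10.pkl","rb"))
G=np.array([.537,.0447]);d=np.array([-.07,-.9975]);e=np.array([.9975,-.07])
for n,(x,y) in [("slot rear",(380,271)),("slot front",(380,312)),("tail bot",(380,346)),("tail bot L",(290,347))]:
    p=onplane(c,240+x/3.7-.4,190+y/3.7-.4,.046);q=p[:2]-G;print(n,(q@d*1e3).round(1),(q@e*1e3).round(1))
E
```

```text
slot rear -3.4 -18.9
slot front 4.1 -18.7
tail bot 10.5 -18.5
tail bot L 10.6 -33.0
```

```bash
python3 -m pendant '[{"jaw":0.4,"delta_pos":[-5,3,0],"turn":0},{"jaw":0.4,"delta_pos":[-12,5,0],"turn":0},{"jaw":0.4,"delta_pos":[-20,5,0],"turn":0},{"jaw":0.4,"delta_pos":[-30,5,0],"turn":0},{"jaw":0.4,"delta_pos":[-50,5,0],"turn":0},{"jaw":0.4,"delta_pos":[-80,20,0],"turn":0},{"jaw":0.4,"delta_pos":[-110,50,0],"turn":0},{"jaw":0.4,"delta_pos":[-140,80,0],"turn":0},{"jaw":0.4,"delta_pos":[-140,100,0],"turn":0},{"jaw":0.4,"delta_pos":[-140,100,0],"turn":0}]'; python3 look.py 11; python3 - <<'E'
from station import eyes
import cv2
c=eyes.capture("side");a=c["frame"][160:250,260:400];cv2.imwrite("pics/side11c.png",cv2.resize(a,None,fx=5.5,fy=5.5,interpolation=cv2.INTER_CUBIC))
E
```

```text
time: 11.33
tool_pos: [0.5106, 0.165, 0.2002]
tool_rot: [[0.004, 0.065, 0.998], [0.004, 0.998, -0.065], [-1.0, 0.004, 0.003]]
force: [0.0, -0.2, -0.4]
finger_gap: 0.0513
[-0.62  0.03  0.8 ] [0.50980409 0.16284647 0.19816474]
tcp chute -115.94739419807568 -35.3981731660251 front -104.94739419807568
barz 0.0010171033064609002 [-0.0001, -0.0001, 0.0023, 0.0013, 0.0009, 0.0001, 0.0015, 0.0006, 0.0008]
```

View pics/wrist11.png

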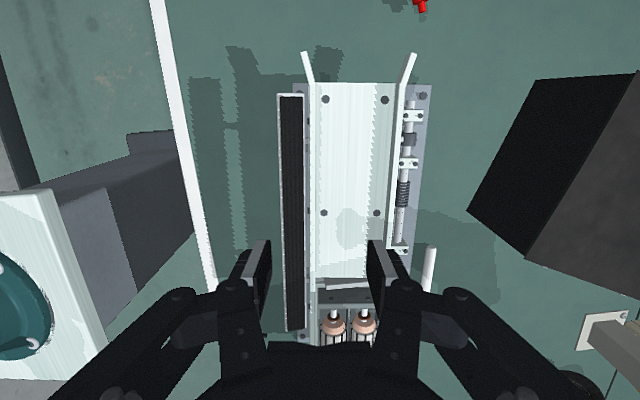

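View pics/top11c.png

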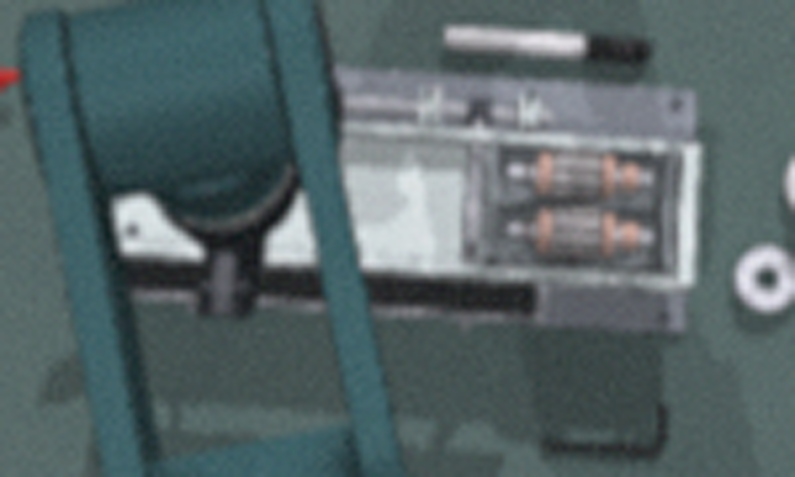

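View pics/side11c.png

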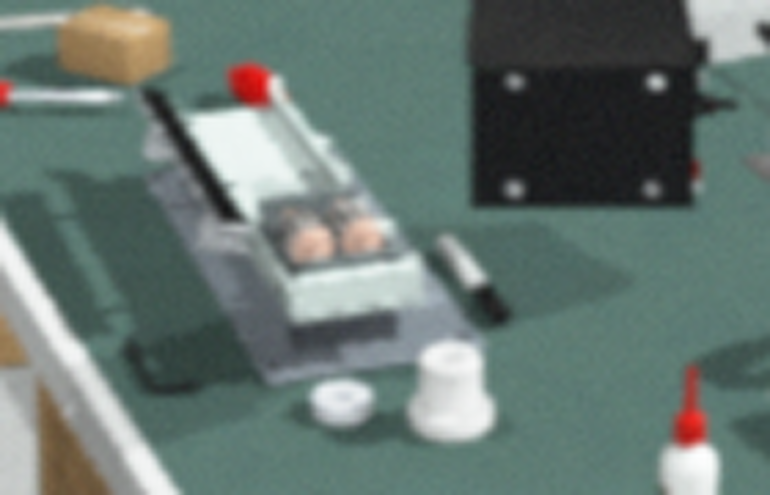

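```bash
python3 - <<'E'
from h import *
c=pickle.load(open("wrist11.pkl","rb"))
a=c["frame"][260:345,300:385];cv2.imwrite("pics/w11c.png",cv2.resize(a,None,fx=6.5,fy=6.5,interpolation=cv2.INTER_CUBIC))
print("bar z",[np.median([depthpt(c,u,v)[2] for u in (288,291,294)]).round(4) for v in range(110,250,20)])
print("floor",[depthpt(c,345,v)[2].round(4) for v in (110,150,200)])
from station import eyes
c=eyes.capture("top");a=c["frame"][180:230,315:375];cv2.imwrite("pics/top12.png",cv2.resize(a,None,fx=12,fy=12,interpolation=cv2.INTER_CUBIC))
E
```

```text
bar z [np.float64(0.079), np.float64(0.0786), np.float64(0.0781), np.float64(0.0792), np.float64(0.0791), np.float64(0.0791), np.float64(0.0796)]
floor [np.float64(0.0468), np.float64(0.0479), np.float64(0.0472)]
```

View pics/w11c.png

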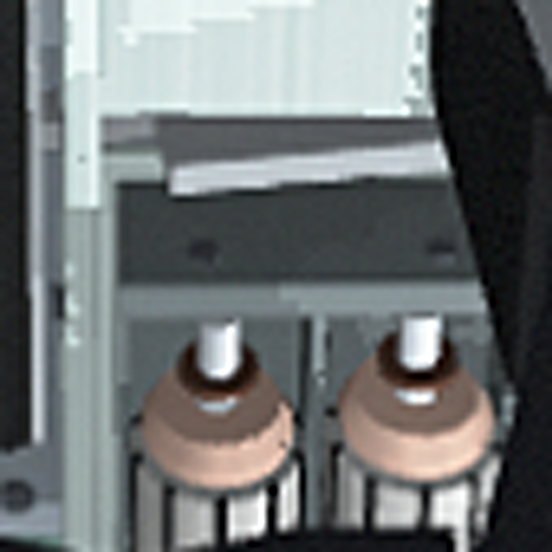

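View pics/top12.png

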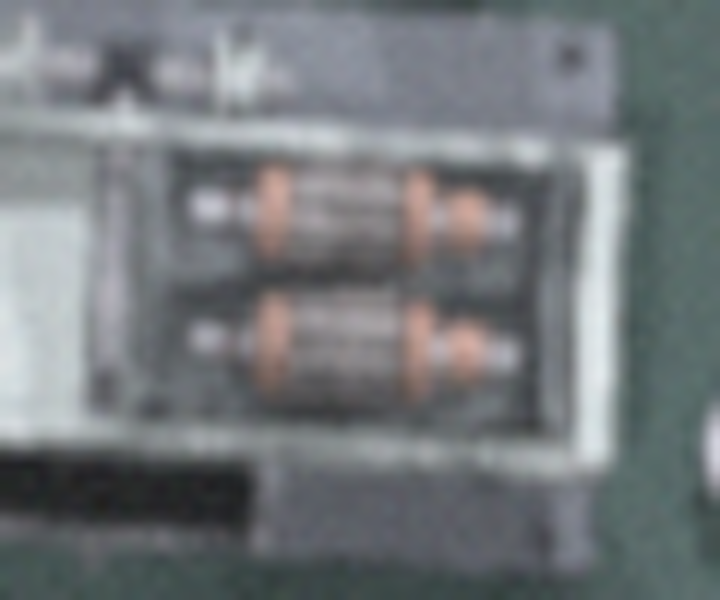

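```bash
python3 - <<'E'
from station import r,hand_in
s=r.sense();print(s["time"],abs(s["dq"]).max(),s["force"])
print(hand_in())
E
```

```text
11.5333 0.014623527172173847 [-0.25697968 -0.04212452  0.21060693]
the job is handed in; nothing more can be done
None
```

The rack is home against the end stop with the gate up behind it, and I handed the job in at 11.5 s; no verdict is reported. One fingertip held the bar down while the other pushed the rack past the gate. I then backed off, let the bar go and lifted clear.

**What the last checks showed**
- **Gate while pushing:** the bar stood about 7.5–9.5 mm above the chute floor, which I estimate at 0.18–0.19 rad. I have no direct reading of the joint angle.
- **Rack home:** the push stalled, with the force rising from about 13 N to 25 N and no further travel. I measured the tail about 10 mm past the gate line, where 8 mm is expected; that is within the camera's 2 mm error.
- **Gate after letting go:** the bar is back about 31 mm above the floor, and the wrist picture shows the blade standing up behind the tail.
- **Rotors and bystanders:** both rotors are in their pockets. The bearing, spigot, hex key, marker, carton and red look-alike look unmoved; the other bystanders I did not check closely, but the arm did not go near them.
- **Robot:** it is clear of everything, and the force reading is about zero.

No check failed.

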